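Slide the tube carrier under the reader head

ROBOT

A 6-joint arm with a two-finger parallel gripper is mounted at the origin on the work surface. World frame = base frame: x ahead of the robot, y to its left, z up, the work surface at z = 0. Lengths are in m, angles in rad, forces in N, time in s.
With the tool pointing down it reaches from about 0.4 to 0.825 m from the base axis. Payload 7 kg.
Tool frame: the origin (TCP) lies midway between the tips of the shut fingers; the grasp point (between the pads) lies 19 mm behind it (arm.hold_point_z is the distance from the TCP to the grasp point, in m); z points along the fingers, x is the direction in which the jaws open and shut, and the axes are right-handed (so a half turn about z gives the same grasp; the last joint's range is limited). The gripper opens to 88 mm and grips with 3 to 60 N. Pads are 19 mm wide; open, the fingers measure 130 mm over their backs; the gripper's body (78 mm by 193 mm) begins 47 mm behind the grasp point.
Start: joints at [-0.869, 0.359, 0.012, 0, -1.224, -0.288], TCP at [0.271, -0.618, 0.227] pointing down, gripper open.
Joint ranges: [-3.07, 3.07], [-1.43, 2.12], [-1.02, 1.25], [-3.03, 1.67], [-3.05, -0], [-3.03, 3.03]. Speed limits (rad/s): [2.39, 2.39, 3.01, 3.14, 3.14, 3.14].

INTERFACE

Orientations are given as [roll, pitch, yaw] about the fixed x, y, z axes, in that order (R = Rz(yaw) Ry(pitch) Rx(roll)).
In Python, from station import readout, viewer, job, arm gives the robot as it stands.
- The arm moves only by the tool apply_moves, never from a script. Its argument "deltas" is text: rows parted by semicolons, each of 4 numbers parted by spaces: the shift along the tool's x, y, z in cm, then the turn about the tool's z in rad. A call has 1 to 10 rows; each row shifts and turns the commanded pose from where the row before left it, along the tool's axes as they then stand; what a row does not reach is not made up. A row lasts 1/8 s, in which the tool goes at most 62.5 mm and 10.7 degrees, less where a joint would pass 70% of its speed; a pose out of reach is approached as far as the arm can. A call is refused whole if a number of a shift passes 6.25 or a number of a turn 0.188, either way. A call with a gripper value outside its range is refused whole. "gripper" is the closure, from -1 (fully open) to 1 (shut), so that 0 is half open, set as the call begins (left out, the last holds). The fingers move at their own pace and stop on an object; "squeeze" is the grip in N (left out, the last holds). Time passes only in rows, so rows that do not move let the fingers close. It gives the time, the measured TCP pose, the force and the opening at its end, in the units of the state.
- readout.get_state(): the state, without advancing time (a new reading comes with each control period).
- viewer.grab_frame(name): name is "scene" or "top" or "wrist"; returns a dict with "image" (384x512x3 uint8, red, green, blue), "camera_matrix" (3x3 intrinsics, pixels), "cam_to_world" (4x4, takes a point from camera to world coordinates). Camera axes: x right, y up, looking along -z (the intrinsics and any distortion apply to the point x, -y, -z); pixel columns grow to the right and rows downward; lengths in m; the calibration is good to about 2 mm. The wrist camera is an equidistant fisheye: a pixel r from the principal point sees the ray r / f radians off the axis. A picture is of the moment at which its call begins. There is no depth.
- job.job_done(): hands the job in, once; it reports no verdict.
Trained networks look in the newest picture that a camera, given by its name, has taken for a name from the list of things; names that differ only in an ending like _2 or _b are one class to them, and where a whole thing is asked for, a point or a joint stands for the part that bears it (a point fixed in the world has none). Each returns a list of dicts, best first, with "conf" (0 to 1); they miss things now and then, are a little off and sometimes report something else, mostly with a low value. They report only what shows in the picture. A call takes as long as a camera call. They do not tell look-alikes from the thing itself.
- viewer.silhouettes(camera, query): "region" (384x512 bool, what is visible of it) and "extent" ([left, top, width, height] in pixels, round what is visible of it).
The state is a dict: "t": time; "q": joint angles; "qd": joint speeds; "joint_efforts": joint torques, N m; "eef_pos": TCP position; "ee_rot": TCP orientation; "force": force on the tool from outside, world axes, zero at the start; "moment": the same for the moment, N m; "width": finger opening in m.
Only numpy, scipy, OpenCV 4.12 (cv2) and the standard library are available. Lean on these libraries where they do the work, as an engineer would, in place of code of your own. Each camera call takes 0.05 s, during which the arm holds its last target.

TASK

Load the carrier with the two short tubes into the tube reader: set it flat on the bench between the guide rails and slide it in, tube end first, under the overhanging head until it is fully home against the rubber stop, then let go. Do not disturb the carrier with the tall tubes, which does not fit under the head.

Things in the scene. Friction and masses are not known exactly. Their poses are not given: they have to be found in the camera images.
- carrier: Loose grey tube carrier, two SHORT stout white-capped tubes, 0.35 kg. Sizes in mm. Origin: centre of its 240 x 60 underside, +x to the tube end (nose at x=120). Heel x -120 to -20, 30 high, then an 8 high tongue; white tube block x 45 to 115, 50 wide, 42 high; caps 26 wide, tops at z=80. It balances within 5 mm of x=-60 and can be lifted level by its grip plate.
- carrier_grip (a point): Point in the upright grip plate on the heel of the short-tube carrier, at carrier x=-60, y=0, z=95 mm, axes as the carrier's. The plate is 40 mm long (x), 16 mm thick (y), from z=30 to its top at z=117 mm: pinch it across its thickness.
- tall_carrier: Bystander: the same grey carrier and grip plate (same sizes, origin, axes) but with two TALL slim tubes, caps 16 mm wide, tops at z=155 mm: too tall for the reader. Loose, about 180 mm from the other one; which of them is nearer the robot changes.
- reader: Fixed white benchtop reader; mm. Origin: on bench, lane centre, below front edge of overhanging head; +x inwards (about world +y). Head x 0 to 300, y +-140, z 105 to 270. Lane: bare bench between rails 22 high, inner faces y=+-40, x -100 to 80, flared to 124 apart at x=-138. Rubber stop at x=80. Home: carrier nose on the stop, its origin at x=-40, y=0, same heading, grip plate out at x=-100.
Mind the look-alikes: they are no part of the job. What is shaped like the carrier but turquoise is not meant.

How it is judged:
At the end, for the whole second after the job is handed in: The carrier with the short tubes rests flat on the bench in the lane, tube end under the head, within 12 mm of the stop, within 20 mm of the lane's centre line and 10 degrees of its direction, at rest (x of carrier in the frame of reader between -0.052 and -0.03 m and y of carrier in the frame of reader between -0.02 and 0.02 m and angle between the x axis of carrier and the x axis of reader, either way round below 0.18 rad and angle between carrier's own z axis and vertical below 0.1 rad and height (world z) of carrier below 0.008 m and linear speed of carrier below 0.02 m/s); the robot touches nothing.
It fails at once if the carrier with the tall tubes is pushed more than 30 mm or tipped (distance of tall_carrier from where it was at the start of the episode above 0.03 m or angle between tall_carrier's own z axis and vertical above 0.35 rad).
It fails at once if the carrier with the short tubes is tipped over (angle between carrier's own z axis and vertical above 0.9 rad).
It also fails if it takes over 38 s, if anything falls off the work surface, if the arm or the gripper's body presses on something with over 40 N, if the wrist force passes 120 N, or if a joint passes its speed limit or range.

## Working session

There is one attempt and no reset: what is moved stays moved. The work goes in short steps, Python scripts to look and compute and a tool call to move; the robot and the scene stay as the last step left them, time stands still between calls to the robot, and variables do not carry over. Pictures are saved under pics/ and viewed, and the job is handed in when it is done.

Besides the shell and the picture viewer there is one more tool, called by a JSON object that holds its "name" and its "arguments". apply_moves: Moves the arm, as the interface text tells. Its arguments: {"type":"object","properties":{"deltas":{"type":"string"},"gripper":{"type":"number"},"squeeze":{"type":"number"}},"required":["deltas"]}

```bash
ls; mkdir -p pics
python3 - <<'E'
from station import readout, viewer, job, arm
import cv2,numpy as np
s=readout.get_state();print({k:np.round(v,3) for k,v in s.items()})
print([a for a in dir(arm) if a[0]!='_'])
for n in("scene","top"):
    f=viewer.grab_frame(n);cv2.imwrite(f"pics/{n}0.png",f["image"][...,::-1])
    np.savez(f"{n}0.npz",**f)
    print(n,f["camera_matrix"].round(1).tolist(),f["cam_to_world"].round(3).tolist(),f.keys())
    for q in("carrier","tall_carrier","reader","carrier_grip"):
        for d in viewer.silhouettes(n,q):print(q,d["conf"],d["extent"])
E
```

```text
pics
{'t': np.float64(0.0), 'q': array([-0.869,  0.359,  0.011, -0.   , -1.224, -0.288]), 'qd': array([-0.001,  0.001, -0.002, -0.   ,  0.002, -0.001]), 'joint_efforts': array([ 2.0000e-03, -5.8271e+01,  2.9305e+01,  6.9970e+00,  7.0000e-03,
       -0.0000e+00]), 'eef_pos': array([ 0.271, -0.618,  0.226]), 'ee_rot': array([-3.141e+00, -2.000e-03,  1.984e+00]), 'force': array([0.127, 0.752, 0.468]), 'moment': array([-0.002, -0.043, -0.011]), 'width': np.float64(0.088)}
['Unreachable', 'hold_point_z']
scene [[364.9, 0.0, 256.8], [0.0, 364.9, 196.0], [0.0, 0.0, 1.0]] [[0.862, -0.381, 0.335, 0.769], [0.507, 0.621, -0.598, -0.634], [0.02, 0.685, 0.728, 0.847], [0.0, 0.0, 0.0, 1.0]] dict_keys(['image', 'camera_matrix', 'cam_to_world'])
carrier 0.87 [176.4, 229.0, 78.9, 83.8]
carrier 0.84 [105.0, 216.5, 50.7, 83.6]
carrier 0.55 [222.8, 113.1, 46.8, 55.3]
tall_carrier 0.67 [244.3, 246.8, 64.1, 117.6]
reader 0.66 [295.9, 63.3, 118.0, 154.0]
carrier_grip 0.83 [176.7, 230.6, 76.1, 84.9]
carrier_grip 0.79 [108.2, 217.1, 45.3, 82.8]
carrier_grip 0.59 [224.5, 113.1, 44.8, 53.1]
top [[389.8, 0.0, 254.1], [0.0, 389.8, 195.1], [0.0, 0.0, 1.0]] [[0.025, 0.996, -0.082, 0.357], [-1.0, 0.025, 0.007, -0.01], [0.009, 0.081, 0.997, 1.033], [0.0, 0.0, 0.0, 1.0]] dict_keys(['image', 'camera_matrix', 'cam_to_world'])
carrier 0.9 [354.2, 242.8, 53.6, 59.0]
carrier 0.78 [91.4, 265.6, 101.8, 24.5]
tall_carrier 0.91 [295.9, 111.2, 92.4, 31.8]
reader 0.6 [0.0, 51.9, 214.5, 151.3]
carrier_grip 0.78 [295.0, 185.5, 93.4, 33.3]
carrier_grip 0.67 [354.3, 244.9, 51.9, 58.7]
carrier_grip 0.65 [89.6, 264.6, 102.7, 28.0]
```

Run:
```python
import cv2
for n in("scene","top"):
    i=cv2.imread(f"pics/{n}0.png");cv2.imwrite(f"pics/{n}0b.png",cv2.resize(i,(800,600),interpolation=cv2.INTER_CUBIC))
```

```text
(no output)
```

View pics/scene0b.png

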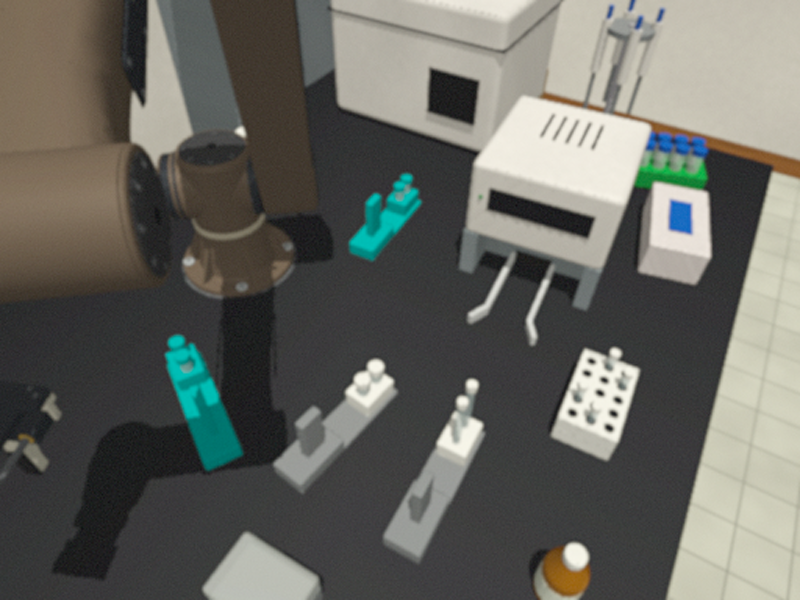

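View pics/top0b.png

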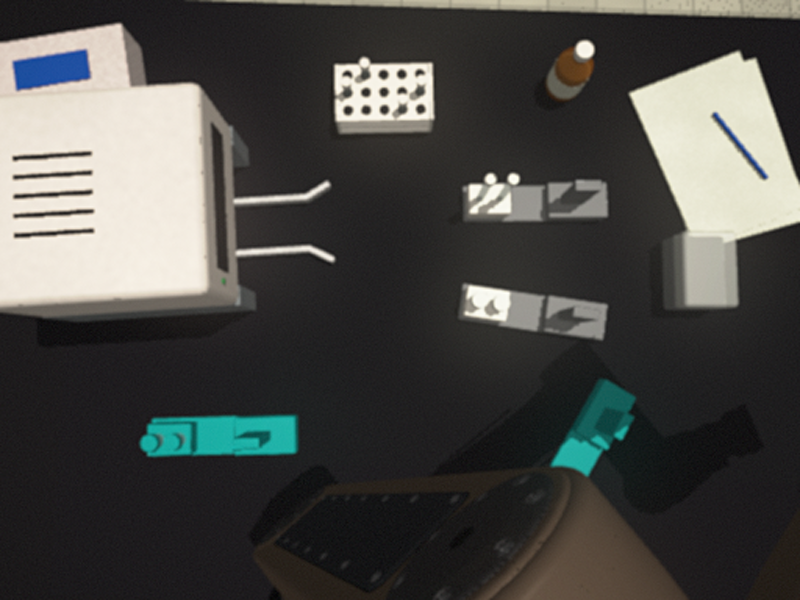

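The short-tube carrier is the lower of the two grey carriers in the top view, at about (535,312) in the 800 px picture, with its nose pointing left. The tall one is above it at about (535,200). The lane rails are at about (280,200) and (280,252).

```bash
cat > h.py <<'E'
import numpy as np,cv2
from scipy.optimize import minimize
def load(n):
    d=np.load(n);return dict(d)
def proj(f,P):
    T=f["cam_to_world"];p=(np.atleast_2d(P)-T[:3,3])@T[:3,:3]
    K=f["camera_matrix"];return np.stack([K[0,0]*p[:,0]/-p[:,2]+K[0,2],K[1,1]*-p[:,1]/-p[:,2]+K[1,2]],1)
def unproj(f,uv,z):
    T=f["cam_to_world"];K=f["camera_matrix"];uv=np.atleast_2d(uv)
    d=np.stack([(uv[:,0]-K[0,2])/K[0,0],-(uv[:,1]-K[1,2])/K[1,1],-np.ones(len(uv))],1)@T[:3,:3].T
    return T[:3,3]+d*((z-T[2,3])/d[:,2])[:,None]
def box(x0,x1,y0,y1,z0,z1):
    return np.array([[x,y,z] for x in(x0,x1) for y in(y0,y1) for z in(z0,z1)])/1000.
CAR=[box(-120,-20,-30,30,0,30),box(-20,120,-30,30,0,8),box(45,115,-25,25,8,42),box(-80,-40,-8,8,30,117)]
SH=[box(50,76,-13,13,42,80),box(84,110,-13,13,42,80)]
def pose(P,x,y,a):
    c,s=np.cos(a),np.sin(a);return P@np.array([[c,s,0],[-s,c,0],[0,0,1]])+[x,y,0]
def sil(f,parts,v,S=4):
    m=np.zeros((384*S,512*S),np.uint8)
    for b in parts:
        h=cv2.convexHull(proj(f,pose(b,*v)).astype(np.float32))
        cv2.fillConvexPoly(m,np.round((h+.5)*S).astype(np.int32),1)
    return m
def fit(fs,masks,parts,v0,S=4):
    ms=[cv2.resize(m.astype(np.uint8)*255,None,fx=S,fy=S,interpolation=cv2.INTER_LINEAR)>127 for m in masks]
    def c(v):
        r=0
        for f,m in zip(fs,ms):
            s=sil(f,parts,v,S)>0;r+=1-(s&m).sum()/(s|m).sum()
        return r
    v0=np.array(v0)
    r=minimize(c,v0,method="Nelder-Mead",options=dict(initial_simplex=v0+np.array([[0,0,0],[.02,0,0],[0,.02,0],[0,0,.15]]),xatol=1e-4,fatol=1e-5))
    return r.x,r.fun
def draw(f,parts,v,im,col=(0,0,255),S=1):
    for b in parts:
        p=(proj(f,pose(b,*v))+.5)*S
        for i in range(8):
            for j in(1,2,4):
                if not i&j:cv2.line(im,tuple(np.round(p[i]).astype(int).tolist()),tuple(np.round(p[i|j]).astype(int).tolist()),col,1,cv2.LINE_AA)
E
python3 - <<'E'
from h import *
from station import viewer
fs=[];ms=[]
ft=viewer.grab_frame("top");dt=viewer.silhouettes("top","carrier_grip")+viewer.silhouettes("top","carrier")
fc=viewer.grab_frame("scene");dc=viewer.silhouettes("scene","carrier")+viewer.silhouettes("scene","carrier_grip")
np.savez("top1.npz",**ft);np.savez("scene1.npz",**fc)
for d in dt:print("t",d["conf"],d["extent"])
for d in dc:print("s",d["conf"],d["extent"])
def pick(D,u,v):
    return [d["region"] for d in D if d["extent"][0]<u<d["extent"][0]+d["extent"][2] and d["extent"][1]<v<d["extent"][1]+d["extent"][3]]
T=pick(dt,342,200);C=pick(dc,215,270)
print(len(T),len(C))
p=unproj(ft,[[342,200]],.02)[0];print(p)
v0=[p[0],p[1],1.57]
vs=[]
for name,a,b in(("top",[ft],T[:1]),("scene",[fc],C[:1]),("both",[ft,fc],T[:1]+C[:1])):
    if len(a)==len(b):
        v,e=fit(a,b,CAR+SH,v0);print(name,v.round(4),e)
for f,n in((ft,"ct"),(fc,"cs")):
    im=cv2.resize(f["image"][...,::-1],None,fx=4,fy=4,interpolation=cv2.INTER_CUBIC);draw(f,CAR+SH,v,im,S=4)
    q=(proj(f,[[v[0],v[1],0.03]])[0]*4).astype(int);y,x=max(q[1]-300,0),max(q[0]-300,0)
    cv2.imwrite(f"pics/{n}.png",im[y:y+600,x:x+600])
E
```

```text
t 0.91 [355.4, 245.3, 53.5, 56.8]
t 0.75 [90.5, 264.3, 100.5, 30.2]
t 0.7 [295.0, 181.0, 91.8, 35.7]
t 0.91 [293.8, 184.4, 99.3, 34.9]
t 0.68 [93.6, 267.6, 99.3, 21.1]
t 0.64 [355.3, 241.0, 52.9, 62.5]
s 0.72 [102.1, 213.3, 52.5, 87.2]
s 0.56 [227.1, 113.3, 38.8, 51.0]
s 0.5 [245.7, 245.8, 63.0, 114.1]
s 0.94 [174.4, 229.0, 79.9, 89.6]
s 0.89 [222.0, 111.0, 47.6, 53.8]
s 0.57 [108.8, 218.0, 42.6, 83.2]
2 1
[ 0.43283374 -0.24632667  0.02      ]
top [ 0.4353 -0.2412  1.448 ] 0.0608985212777966
scene [ 0.4356 -0.2428  1.4455] 0.05767579429443759
both [ 0.4352 -0.242   1.4452] 0.12269658215407431
```

Run:
```python
from h import *
ft=load("top1.npz");fc=load("scene1.npz")
RD=[box(0,300,-140,140,105,270),box(-100,80,40,46,0,22),box(-100,80,-46,-40,0,22)]
# rails top-edge points in orig px (from 800 view x0.64)
a=unproj(ft,[[150,129.5],[197,126.8],[150,161.5],[197,158.5]],.022);print(a.round(3))
# head fit from white mask in both pictures by networks
from station import viewer
t=viewer.silhouettes("top","reader");c=viewer.silhouettes("scene","reader")
for d in t+c:print(d["conf"],d["extent"])
m=t[0]["region"].astype(np.uint8)*120; im=ft["image"].copy();im[...,0]=np.maximum(im[...,0],m)
cv2.imwrite("pics/rm_t.png",im[...,::-1])
m=c[0]["region"].astype(np.uint8)*120; im=fc["image"].copy();im[...,0]=np.maximum(im[...,0],m)
cv2.imwrite("pics/rm_s.png",im[...,::-1])
A=cv2.hconcat([cv2.imread("pics/ct.png"),cv2.imread("pics/cs.png")])
cv2.imwrite("pics/cc.png",cv2.resize(A,(800,400)))
# crop rails
im=cv2.resize(ft["image"][90:200,120:230,::-1],None,fx=5,fy=5,interpolation=cv2.INTER_CUBIC);cv2.imwrite("pics/rail.png",im)
```

```text
[[0.606 0.261 0.022]
 [0.616 0.138 0.022]
 [0.521 0.257 0.022]
 [0.532 0.135 0.022]]
0.96 [0.0, 51.7, 214.7, 152.5]
0.68 [295.1, 62.4, 121.5, 158.0]
```

View pics/cc.png

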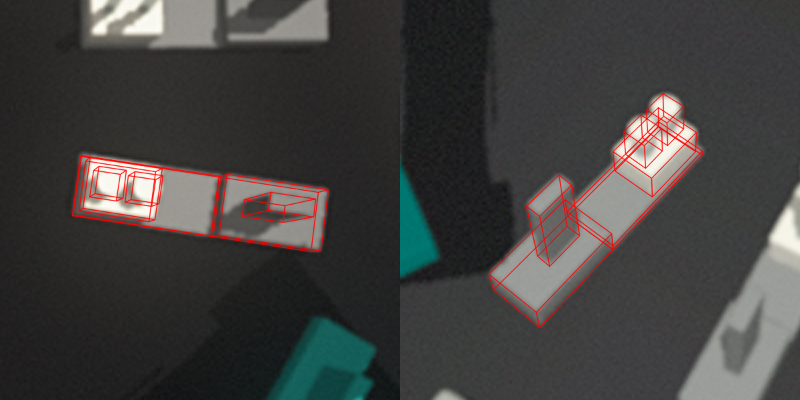

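View pics/rail.png

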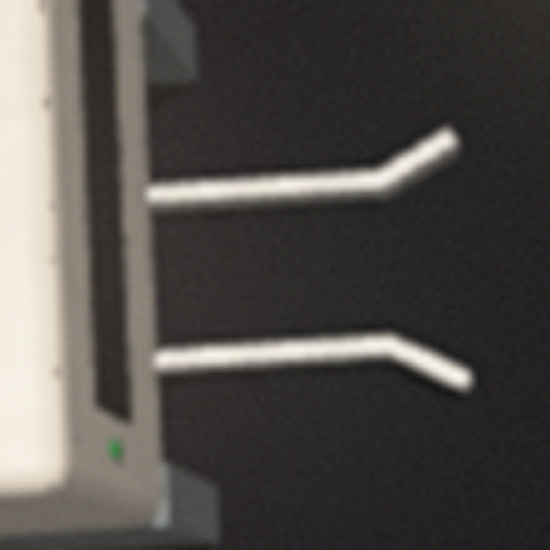

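View pics/rm_s.png

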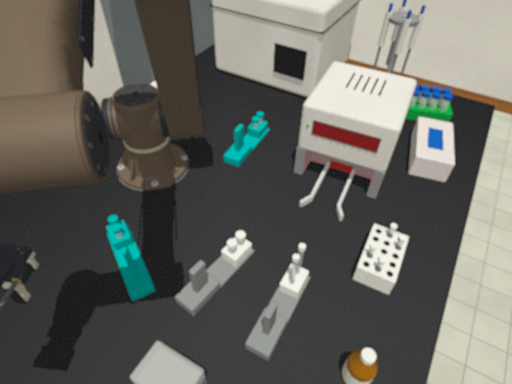

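Run:
```python
from h import *
ft=load("top1.npz");fc=load("scene1.npz")
P=np.array([[150,193],[385,180],[450,136],[155,360],[390,346],[466,381]])/5+[120,90]-.4
a=unproj(ft,P,.022)[:,:2];print(a.round(4))
d1=a[0]-a[1];d2=a[3]-a[4];print("ang",np.arctan2(d1[1],d1[0]),np.arctan2(d2[1],d2[0]))
e=(a[1]-a[4]);print("cross ang",np.arctan2(-e[0]*-1,-e[1]*1), "sep",np.linalg.norm(e),np.linalg.norm(a[2]-a[5]))
# head silhouette fit w/ top
from station import viewer
t=viewer.silhouettes("top","reader")
HD=[box(0,300,-140,140,105,270)]
LEG=[]
th=(np.arctan2(d1[1],d1[0])+np.arctan2(d2[1],d2[0]))/2
mid=(a[1]+a[4])/2; o=mid+.1*np.array([np.cos(th),np.sin(th)])
print("origin",o,th, "from tips",(a[2]+a[5])/2+.138*np.array([np.cos(th),np.sin(th)]))
v=[*o,th]
RD=[box(0,300,-140,140,105,270),box(-100,80,40,48,0,22),box(-100,80,-48,-40,0,22)]
for f,n,c in((ft,"rt",(150,140)),(fc,"rs",(345,150))):
    im=cv2.resize(f["image"][...,::-1],None,fx=3,fy=3,interpolation=cv2.INTER_CUBIC);draw(f,RD,v,im,S=3)
    y,x=max(c[1]*3-300,0),max(c[0]*3-300,0)
    cv2.imwrite(f"pics/{n}.png",im[y:y+600,x:x+600])
```

```text
[[0.6093 0.2626]
 [0.6196 0.1393]
 [0.6442 0.1059]
 [0.5206 0.2558]
 [0.5312 0.1335]
 [0.5138 0.0931]]
ang 1.6542294723621584 1.6573396032559693
cross ang 1.6369942300415046 sep 0.08855315974458185 0.13102002381672856
origin [0.56690741 0.23605837] 1.6557845378090639 from tips [0.56724795 0.23703453]
```

View pics/rt.png

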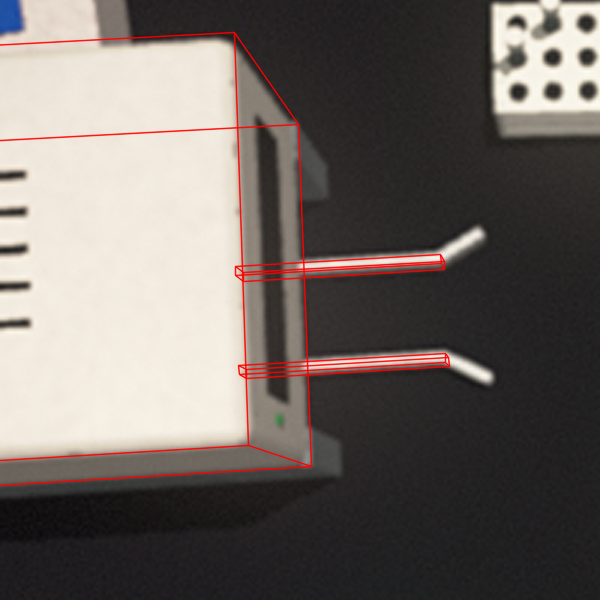

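View pics/rs.png

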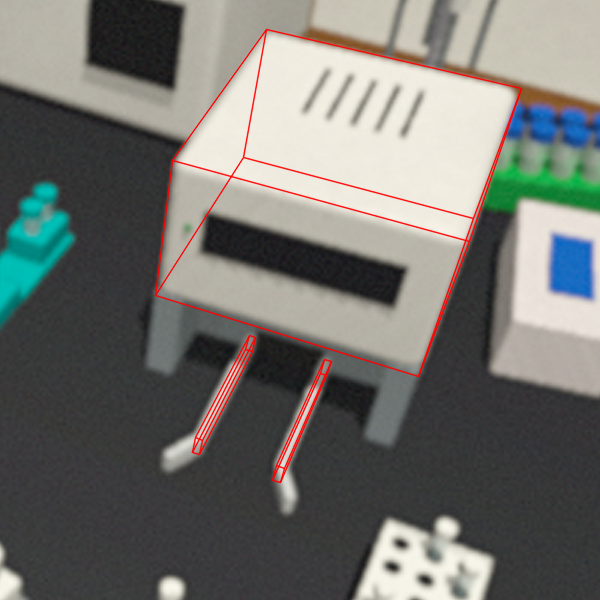

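The overlays match both pictures: the carrier is at (0.435, -0.242) with yaw 1.445, and the reader at about (0.568, 0.236) with yaw 1.656. I'll check the tall carrier's pose and the reader fit once more while moving, and start by turning the tool.

{"name": "apply_moves", "arguments": {"deltas": "0 0 0 -0.172;0 0 0 -0.172;0 0 0 -0.172;0 0 0 -0.172;0 0 0 -0.172;0 0 0 -0.172;0 0 0 0", "gripper": -1, "squeeze": 30}}

```text
t: 1.82
eef_pos: [0.2714, -0.618, 0.2265]
ee_rot: [3.142, 0.0, 3.015]
force: [0.4, -0.2, -0.7]
width: 0.0874
```

```bash
cat > go.py <<'E'
import sys,numpy as np
from station import readout
def go(x,y,z,yaw):
    s=readout.get_state();R,P,Y=s["ee_rot"];c,sn=np.cos,np.sin
    from scipy.spatial.transform import Rotation as Ro
    M=Ro.from_euler("xyz",s["ee_rot"]).as_matrix()
    d=M.T@(np.array([x,y,z])-s["eef_pos"])*100
    print("t",round(float(s["t"]),2),"pos",s["eef_pos"].round(4),"rot",s["ee_rot"].round(3),"q",s["q"].round(2),"F",s["force"].round(1),"w",round(float(s["width"]),4))
    print("tool delta cm",d.round(2),"turn",round(-((yaw-Y+np.pi)%(2*np.pi)-np.pi),3))
if __name__=="__main__":go(*map(float,sys.argv[1:]))
E
python3 go.py .4277 -.3015 .226 3.016
python3 - <<'E'
from h import *
ft=load("top1.npz");fc=load("scene1.npz")
from station import viewer
t=viewer.silhouettes("top","tall_carrier");c=viewer.silhouettes("scene","tall_carrier")
TA=CAR+[box(54,70,-8,8,42,155),box(88,104,-8,8,42,155)]
for d in t+c:print(d["conf"],d["extent"])
print(fit([ft],[t[0]["region"]],TA,[.6,-.24,1.57]),fit([fc],[c[0]["region"]],TA,[.6,-.24,1.57]))
print(unproj(ft,[[404,250],[385,243],[354,296]],.03).round(3))
E
```

```text
t 1.82 pos [ 0.2714 -0.618   0.2265] rot [3.142 0.    3.015] q [-0.87  0.36  0.01 -0.   -1.22  0.74] F [ 0.4 -0.2 -0.7] w 0.0874
tool delta cm [-11.52  33.37   0.06] turn -0.001
0.73 [295.5, 113.0, 92.7, 29.0]
0.81 [245.8, 245.0, 62.1, 116.3]
(array([ 0.62195802, -0.24663851,  1.61270314]), np.float64(0.09518869147970432)) (array([ 0.62203598, -0.24387073,  1.61353817]), np.float64(0.09829888747686888))
[[ 0.308 -0.404  0.03 ]
 [ 0.324 -0.355  0.03 ]
 [ 0.189 -0.276  0.03 ]]
```

{"name": "apply_moves", "arguments": {"deltas": "-1.44 4.17 0 0;-1.44 4.17 0 0;-1.44 4.17 0 0;-1.44 4.17 0 0;-1.44 4.17 0 0;-1.44 4.17 0 0;-1.44 4.17 0 0;-1.44 4.17 0 0;0 0 0 0;0 0 0 0"}}

```text
t: 3.18
eef_pos: [0.4274, -0.3013, 0.2267]
ee_rot: [-3.141, 0.0, 3.016]
force: [0.6, -0.9, -0.2]
width: 0.0878
```

```bash
python3 go.py .4277 -.3015 .074 3.016
python3 - <<'E'
from h import *
from station import viewer
f=viewer.grab_frame("wrist");np.savez("wr.npz",**f)
cv2.imwrite("pics/w1.png",f["image"][...,::-1]);print(f["camera_matrix"].tolist())
T=f["cam_to_world"];K=f["camera_matrix"];im=f["image"][...,::-1].copy()
# equidistant projection of carrier model from fit
def fp(P):
    p=(P-T[:3,3])@T[:3,:3];p=p*[1,-1,-1]
    r=np.hypot(p[:,0],p[:,1]);th=np.arctan2(r,p[:,2])
    return K[:2,2]+np.array([K[0,0],K[1,1]])*(p[:,:2]/r[:,None])*th[:,None]
for b in CAR+SH:
    q=fp(pose(b,.4352,-.242,1.445))
    for i in range(8):
        for j in(1,2,4):
            if not i&j:cv2.line(im,tuple(q[i].astype(int).tolist()),tuple(q[i|j].astype(int).tolist()),(0,0,255),1)
cv2.imwrite("pics/w1o.png",im)
E
```

```text
t 3.17 pos [ 0.4274 -0.3013  0.2267] rot [-3.141  0.     3.016] q [-0.24  0.11 -0.32  0.   -1.14  0.11] F [ 0.6 -0.9 -0.2] w 0.0878
tool delta cm [-3.000e-02 -1.000e-02  1.527e+01] turn -0.0
[[297.3186396354542, 0.0, 251.40586913410235], [0.0, 297.3186396354542, 193.81715634599294], [0.0, 0.0, 1.0]]
```

View pics/w1o.png

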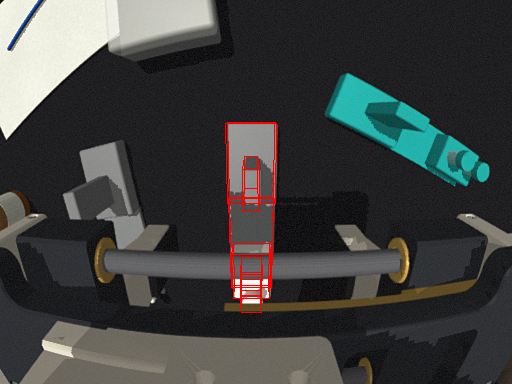

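The wrist view agrees with the fit: the plate overlay at (251,183) lies on the carrier, centred between the jaws. I'll go down and grip.

{"name": "apply_moves", "arguments": {"deltas": "0 0 3 0;0 0 3 0;0 0 3 0;0 0 2.5 0;0 0 2 0;0 0 1.7 0;0 0 0 0;0 0 0 0"}}

```text
t: 4.22
eef_pos: [0.4274, -0.3021, 0.0751]
ee_rot: [-3.141, 0.0, 3.015]
force: [1.3, -0.3, 0.4]
width: 0.0876
```

{"name": "apply_moves", "arguments": {"deltas": "0 0 0 0;0 0 0 0;0 0 0 0;0 0 0 0;0 0 0 0;0 0 0 0;0 0 0 0;0 0 0 0", "gripper": 1, "squeeze": 30}}

```text
t: 5.22
eef_pos: [0.4271, -0.3014, 0.0745]
ee_rot: [3.142, -0.0, 3.017]
force: [-1.0, 0.8, 1.5]
width: 0.0157
```

{"name": "apply_moves", "arguments": {"deltas": "0 0 -1 0;0 0 -1.5 0;0 0 -1.5 0;0 0 0 0;0 0 0 -0.105;0 0 0 -0.106;0 0 0 0"}}

```text
t: 6.1
eef_pos: [0.427, -0.3013, 0.1143]
ee_rot: [3.141, -0.0, -3.056]
force: [-0.2, 0.3, -4.7]
width: 0.0161
```

Run:
```python
from go import go
import numpy as np
for X in(-.205,):
    o=np.array([.5675,.2365]);d=np.array([np.cos(1.656),np.sin(1.656)]);p=o+X*d
    print(p);go(*p,.1145,3.2268)
from station import viewer
import cv2
for n in("scene","wrist"):
    cv2.imwrite(f"pics/l_{n}.png",viewer.grab_frame(n)["image"][...,::-1])
```

```text
[0.58494563 0.03224367]
t 6.1 pos [ 0.427  -0.3013  0.1143] rot [ 3.141 -0.    -3.056] q [-0.24  0.21 -0.47 -0.   -0.88  0.32] F [-0.2  0.3 -4.7] w 0.0161
tool delta cm [-1.857e+01  3.189e+01 -1.000e-02] turn -0.0
```

View pics/l_scene.png

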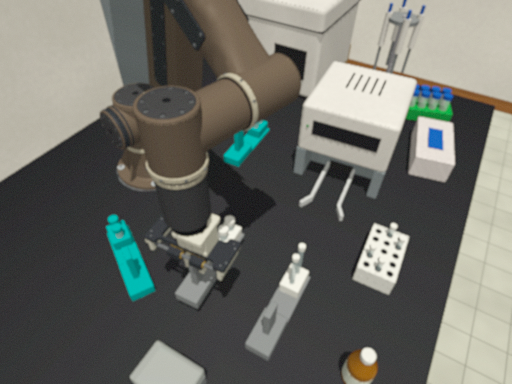

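The carrier is off the bench, held level at about (205,270), and the tall carrier is untouched. Now I'll carry it to the lane, along the lane direction first and then across.

{"name": "apply_moves", "arguments": {"deltas": "0 2 0 0;0 4 0 0;0 4 0 0;0 4 0 0;-2 3 0 0;-3 3 0 0;-4 3 0 0;-4 3 0 0;-3 3 0 0;0 0 0 0"}}

```text
t: 7.45
eef_pos: [0.5639, 0.0035, 0.1141]
ee_rot: [-3.142, 0.001, -3.055]
force: [-0.8, 0.0, -4.5]
width: 0.0156
```

```bash
python3 go.py .5849 .0322 .1145 3.2268
```

```text
t 7.45 pos [0.5639 0.0035 0.1141] rot [-3.142e+00  1.000e-03 -3.055e+00] q [ 0.35  0.28 -0.39  0.   -0.91 -0.27] F [-0.8  0.  -4.5] w 0.0156
tool delta cm [-2.34  2.68 -0.04] turn 0.001
```

{"name": "apply_moves", "arguments": {"deltas": "-1.2 1.3 0 0;-1.15 1.4 0 0;0 0 0 0;0 0 0 0"}}

```text
t: 7.95
eef_pos: [0.5826, 0.0302, 0.1144]
ee_rot: [-3.142, -0.0, -3.056]
force: [-1.0, -0.2, -4.9]
width: 0.0153
```

Run:
```python
from h import *
from go import go
from station import viewer
go(.5849,.0322,.1145,3.2268)
for n in("scene","top"):
    f=viewer.grab_frame(n);np.savez(f"{n}2.npz",**f)
    for d in viewer.silhouettes(n,"carrier"):print(n,d["conf"],d["extent"])
ft=load("top2.npz");fc=load("scene2.npz")
up=[b+[0,0,.04] for b in CAR+SH]
o=np.array([.5675,.2365]);d=np.array([np.cos(1.656),np.sin(1.656)])
v=[*(o-.145*d),1.656]
A=[]
for f,c in((ft,(210,145)),(fc,(310,210))):
    im=cv2.resize(f["image"][...,::-1],None,fx=4,fy=4,interpolation=cv2.INTER_CUBIC)
    draw(f,up,v,im,S=4);draw(f,[box(-100,80,40,48,0,22),box(-100,80,-48,-40,0,22)],[*o,1.656],im,(0,255,0),S=4)
    y,x=max(c[1]*4-300,0),max(c[0]*4-200,0);A.append(im[y:y+600,x:x+400])
cv2.imwrite("pics/abv.png",cv2.hconcat(A))
```

```text
t 7.95 pos [0.5826 0.0302 0.1144] rot [-3.142 -0.    -3.056] q [ 0.39  0.31 -0.34 -0.   -0.92 -0.3 ] F [-1.  -0.2 -4.9] w 0.0153
tool delta cm [-0.24  0.18 -0.01] turn 0.001
scene 0.82 [296.5, 188.7, 36.3, 48.7]
scene 0.76 [105.2, 218.2, 46.2, 79.7]
scene 0.75 [226.0, 110.3, 44.1, 57.5]
top 0.97 [168.3, 265.3, 24.0, 24.0]
top 0.85 [165.9, 126.6, 98.5, 27.6]
top 0.72 [340.9, 240.2, 67.5, 93.2]
```

View pics/abv.png

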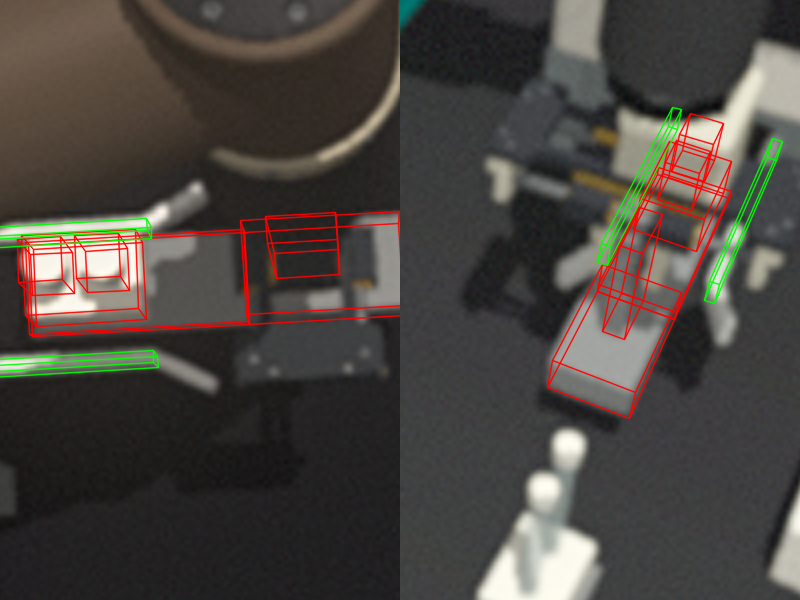

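The carrier is above the lane and agrees with the model, apart from the 2 mm offset the state also shows. I'll correct that and lower it.

{"name": "apply_moves", "arguments": {"deltas": "-0.25 0.1 0 0;0 0 0 0;0 0 1 0;0 0 1 0;0 0 1 0;0 0 0.7 0;0 0 0.2 0;0 0 0 0;0 0 0 0"}}

```text
t: 9.28
eef_pos: [0.5856, 0.0315, 0.076]
ee_rot: [3.141, 0.001, -3.056]
force: [0.6, -0.5, -4.4]
width: 0.0156
```

```bash
python3 go.py .576 .1369 .0745 3.2268
```

```text
t 9.28 pos [0.5856 0.0315 0.076 ] rot [ 3.141e+00  1.000e-03 -3.056e+00] q [ 0.39  0.35 -0.38  0.   -0.84 -0.3 ] F [ 0.6 -0.5 -4.4] w 0.0156
tool delta cm [ 0.05 10.58  0.15] turn 0.001
```

{"name": "apply_moves", "arguments": {"deltas": "0 0 0.1 0;0 0 0.05 0;0 0 0 0;0 0 0 0"}}

```text
t: 9.78
eef_pos: [0.5856, 0.0316, 0.0746]
ee_rot: [3.141, 0.001, -3.055]
force: [-1.7, 0.8, 2.7]
width: 0.016
```

```bash
python3 go.py .576 .1369 .0745 3.2268
```

```text
t 9.78 pos [0.5856 0.0316 0.0746] rot [ 3.141e+00  1.000e-03 -3.055e+00] q [ 0.39  0.36 -0.38  0.   -0.84 -0.3 ] F [-1.7  0.8  2.7] w 0.016
tool delta cm [5.000e-02 1.058e+01 1.000e-02] turn 0.001
```

It is resting on the bench, with the force at +2.7 N. Now I'll slide it in.

{"name": "apply_moves", "arguments": {"deltas": "0 1 0 0;0 1.5 0 0;0 1.5 0 0;0 1.5 0 0;0 1.5 0 0;0 1.5 0 0;0 0.8 0 0;0 0 0 0;0 0 0 0"}}

```text
t: 10.9
eef_pos: [0.5774, 0.1259, 0.0745]
ee_rot: [3.141, 0.001, -3.054]
force: [-1.7, 0.8, 6.9]
width: 0.0158
```

```bash
python3 go.py .576 .1369 .0745 3.2268
```

```text
t 10.9 pos [0.5774 0.1259 0.0745] rot [ 3.141e+00  1.000e-03 -3.054e+00] q [ 0.54  0.36 -0.37 -0.   -0.84 -0.46] F [-1.7  0.8  6.9] w 0.0158
tool delta cm [0.04 1.11 0.01] turn 0.002
```

{"name": "apply_moves", "arguments": {"deltas": "0 0.3 0 0;0 0.3 0 0;0 0.2 0 0;0 0 0 0;0 0 0 0"}}

```text
t: 11.52
eef_pos: [0.5767, 0.1328, 0.0745]
ee_rot: [-3.141, 0.001, -3.055]
force: [-0.1, -4.1, 6.3]
width: 0.0158
```

{"name": "apply_moves", "arguments": {"deltas": "0 0.2 0 0;0 0.1 0 0;0 0 0 0;0 0 0 0"}}

```text
t: 12.02
eef_pos: [0.5764, 0.1355, 0.0745]
ee_rot: [-3.141, 0.0, -3.055]
force: [0.7, -5.1, 6.1]
width: 0.016
```

{"name": "apply_moves", "arguments": {"deltas": "0 0.15 0 0;0 0.1 0 0;0 0 0 0;0 0 0 0"}}

```text
t: 12.52
eef_pos: [0.5762, 0.1374, 0.0745]
ee_rot: [-3.141, 0.0, -3.055]
force: [1.9, -7.8, 5.7]
width: 0.016
```

{"name": "apply_moves", "arguments": {"deltas": "0 0.1 0 0;0 0.1 0 0;0 0 0 0;0 0 0 0"}}

```text
t: 13.02
eef_pos: [0.5761, 0.1375, 0.0746]
ee_rot: [-3.138, -0.0, -3.056]
force: [3.6, -18.1, 6.2]
width: 0.016
```

The force rose to 18 N at y = 0.1375, against a predicted home of 0.1369, so the nose is on the stop. I'll ease off and release.

{"name": "apply_moves", "arguments": {"deltas": "0 -0.15 0 0;0 0 0 0;0 0 0 0"}}

```text
t: 13.4
eef_pos: [0.5761, 0.1374, 0.0745]
ee_rot: [-3.14, -0.0, -3.055]
force: [1.4, -9.5, 5.5]
width: 0.0163
```

{"name": "apply_moves", "arguments": {"deltas": "0 0 0 0;0 0 0 0;0 0 0 0;0 0 0 0;0 0 0 0;0 0 0 0;0 0 0 0", "gripper": -0.3}}

```text
t: 14.28
eef_pos: [0.5761, 0.138, 0.0741]
ee_rot: [3.142, 0.0, -3.056]
force: [1.6, 0.0, -0.4]
width: 0.0569
```

{"name": "apply_moves", "arguments": {"deltas": "0 0 -1 0;0 0 -2 0;0 0 -3 0;0 0 -3 0;0 0 0 0"}}

```text
t: 14.9
eef_pos: [0.5777, 0.1387, 0.1676]
ee_rot: [3.14, 0.005, -3.055]
force: [-0.7, 1.1, -0.9]
width: 0.0564
```

{"name": "apply_moves", "arguments": {"deltas": "0 -1 -2 0;2 -2 -2 0;4 -3 -1 0;5 -3 0 0;4 -3 0 0;0 0 0 0;0 0 0 0"}}

```text
t: 15.78
eef_pos: [0.4372, 0.0056, 0.2145]
ee_rot: [3.141, 0.001, -3.056]
force: [0.4, 0.7, 0.0]
width: 0.0569
```

Run:
```python
from h import *
from go import go
from station import viewer
go(.5849,.0322,.1145,3.2268)
o=np.array([.5675,.2365]);d=np.array([np.cos(1.656),np.sin(1.656)])
v=[*(o-.04*d),1.656]
A=[]
for n,c in(("top",(180,145)),("scene",(330,180))):
    f=viewer.grab_frame(n);np.savez(f"{n}3.npz",**f)
    im=cv2.resize(f["image"][...,::-1],None,fx=4,fy=4,interpolation=cv2.INTER_CUBIC);raw=im.copy()
    draw(f,CAR+SH,v,im,S=4);draw(f,[box(-100,80,40,48,0,22),box(-100,80,-48,-40,0,22)],[*o,1.656],im,(0,255,0),S=4)
    y,x=max(c[1]*4-150,0),max(c[0]*4-200,0);A.append(cv2.vconcat([raw[y:y+300,x:x+400],im[y:y+300,x:x+400]]))
cv2.imwrite("pics/fin.png",cv2.hconcat(A))
ft=load("top3.npz");fc=load("scene3.npz")
t=viewer.silhouettes("top","tall_carrier");c=viewer.silhouettes("scene","tall_carrier")
TA=CAR+[box(54,70,-8,8,42,155),box(88,104,-8,8,42,155)]
for f,D in((ft,t),(fc,c)):
    if D:print(fit([f],[D[0]["region"]],TA,[.62,-.245,1.61]))
```

```text
t 15.78 pos [0.4372 0.0056 0.2145] rot [ 3.141e+00  1.000e-03 -3.056e+00] q [ 0.47 -0.04 -0.5   0.   -1.11 -0.38] F [0.4 0.7 0. ] w 0.0569
tool delta cm [-14.93   1.38  10.01] turn 0.001
(array([ 0.62178786, -0.24537083,  1.6072352 ]), np.float64(0.06127119525642355))
(array([ 0.62249512, -0.24444061,  1.60720965]), np.float64(0.044813585960010505))
```

View pics/fin.png

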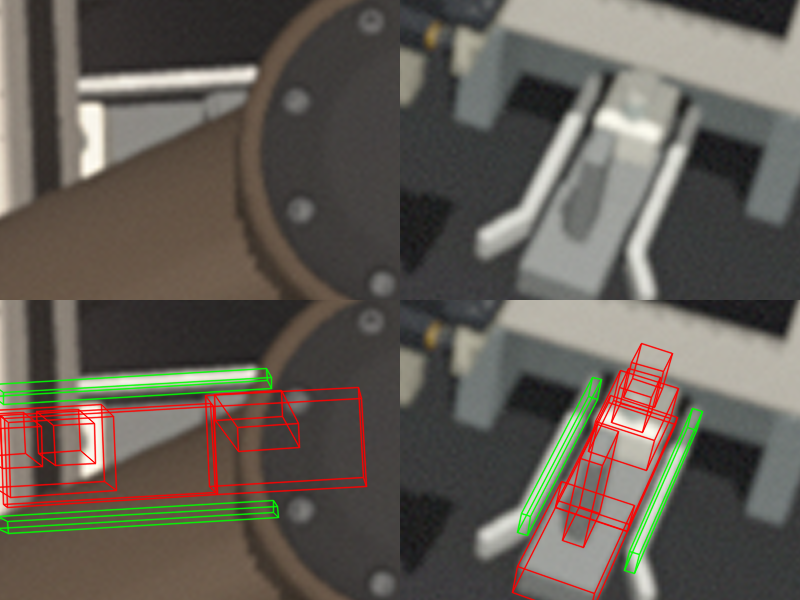

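The arm hides part of the top view, so I'll move it clear for a proper fit.

{"name": "apply_moves", "arguments": {"deltas": "0 -3 -2 0;0 -4 0 0;0 -5 0 0;0 -5 0 0;0 -5 0 0;0 -5 0 0;0 -4 0 0;0 0 0 0"}}

```text
t: 16.98
eef_pos: [0.4638, -0.3054, 0.2326]
ee_rot: [3.141, -0.003, -3.059]
force: [-0.3, 0.3, -0.5]
width: 0.0566
```

Run:
```python
from h import *
from go import go
from station import viewer
go(.5849,.0322,.1145,3.2268)
o=np.array([.5675,.2365]);d=np.array([np.cos(1.656),np.sin(1.656)])
v=[*(o-.04*d),1.656]
HEAD=box(0,300,-140,140,105,270)
A=[]
for n,c in(("top",(180,145)),("scene",(330,180))):
    f=viewer.grab_frame(n);np.savez(f"{n}4.npz",**f)
    D=viewer.silhouettes(n,"carrier")+viewer.silhouettes(n,"carrier_grip")
    u=proj(f,pose(np.array([[-.07,0,.03]]),*v))[0]
    M=[x for x in D if x["region"][int(u[1])-3:int(u[1])+4,int(u[0])-3:int(u[0])+4].any()]
    print(n,[(x["conf"],x["extent"]) for x in M])
    if M:
        hm=sil(f,[HEAD],[*o,1.656],4)>0
        m=cv2.resize(M[0]["region"].astype(np.uint8)*255,None,fx=4,fy=4)>127
        m&=~hm
        def cost(w):
            s=(sil(f,CAR+SH,w,4)>0)&~hm
            return 1-(s&m).sum()/(s|m).sum()
        r=minimize(cost,v,method="Nelder-Mead",options=dict(initial_simplex=np.array(v)+np.array([[0,0,0],[.01,0,0],[0,.01,0],[0,0,.05]])))
        e=r.x[:2]-o;print("fit",r.x.round(4),r.fun.round(3),"reader x,y",(e@d).round(4),(e@[-d[1],d[0]]).round(4),"dyaw",(r.x[2]-1.656).round(3))
    im=cv2.resize(f["image"][...,::-1],None,fx=4,fy=4,interpolation=cv2.INTER_CUBIC);raw=im.copy()
    draw(f,CAR+SH,v,im,S=4);draw(f,[box(-100,80,40,48,0,22),box(-100,80,-48,-40,0,22)],[*o,1.656],im,(0,255,0),S=4)
    y,x=max(c[1]*4-150,0),max(c[0]*4-200,0);A.append(cv2.vconcat([raw[y:y+300,x:x+400],im[y:y+300,x:x+400]]))
cv2.imwrite("pics/fin2.png",cv2.hconcat(A))
```

```text
t 16.98 pos [ 0.4638 -0.3054  0.2326] rot [ 3.141e+00 -3.000e-03 -3.059e+00] q [-0.23  0.16 -0.24  0.   -1.17  0.31] F [-0.3  0.3 -0.5] w 0.0566
tool delta cm [-14.9   32.63  11.79] turn -0.002
top [(0.83, [149.1, 130.5, 72.3, 26.5]), (0.95, [151.7, 129.4, 72.6, 27.9])]
fit [0.5716 0.1992 1.6534] 0.048 reader x,y -0.0375 -0.0009 dyaw -0.003
scene [(0.9, [309.2, 156.1, 39.7, 64.7]), (0.73, [307.5, 159.0, 42.2, 62.5])]
fit [0.5718 0.1977 1.6491] 0.03 reader x,y -0.039 -0.001 dyaw -0.007
```

View pics/fin2.png

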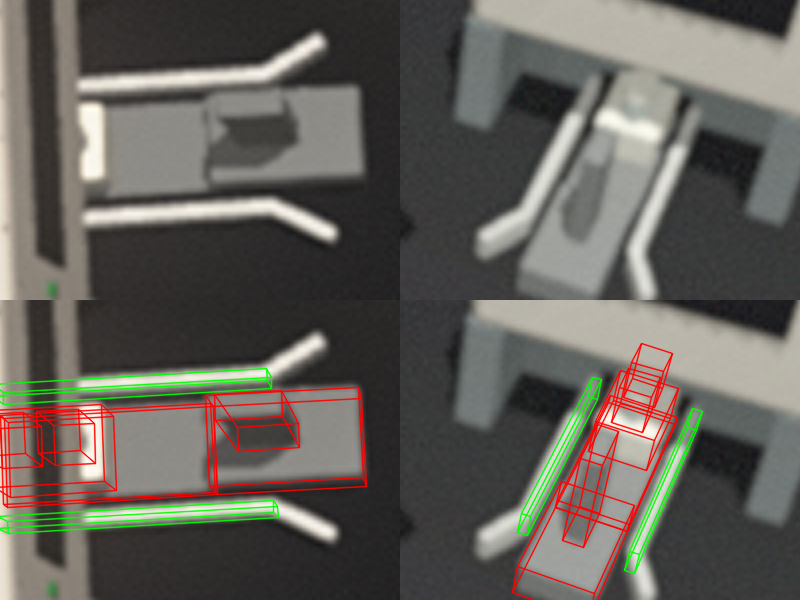

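The carrier sits flat between the rails with its block under the head. The two fits put it at reader x = -0.038/-0.039 (home is -0.040), y = -0.001, and less than 0.01 rad off heading. The gripper is clear, so I'll hand it in.

```bash
python3 -c "
from station import job;print(job.job_done())"
```

```text
the job is handed in; nothing more can be done
None
```

The short-tube carrier is in the reader, home against the stop, and I've handed the job in; no verdict was reported. I gripped it by its plate, set it down between the rails, slid it in until the stop pushed back at about 18 N, then let go and moved the arm clear. That took about 17 s of the 38 s allowed.

| Last check | Measured | Target |
|---|---|---|
| Reader x (top / scene camera) | -0.0375 / -0.039 m | -0.052 to -0.030 m |
| Reader y (top / scene camera) | both about -0.001 m | within ±0.020 m |
| Heading error | under 0.01 rad | under 0.18 rad |
| Tall carrier, shift from start | about 1 mm, within fit error | under 30 mm |

The carrier looks flat in the final pictures, and nothing touches the arm. No check failed. The only disagreement was 1–2 mm between the two cameras, about the size of the calibration error.

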